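# Hang the toy parking tray on its two pegs

### The job

Pick up the empty beech parking tray with the yellow divider and hang it in the yellow parking place of the pegboard: both pegs through the two holes of its back, pushed fully home so that the back lies flush on the yellow panel, then let go. The adjustable pegs have slipped down and aside in their windows, so feel for them gently and do not force the tray (stay well below 30 N); leave all the other toys and hallway things as they are.

Things in the scene. Friction and masses are not known exactly. Their poses are not given: they have to be found in the camera images.
- tray: Empty beech parking tray, loose, about 190 g, standing on its flat underside. 90 mm deep (x), 112 wide (y), 78 high. Origin: centre of the underside. x points from the front lip to the back, z up. Back wall: upright plate 18 mm thick, x = 27 to 45 mm, full width, 78 high. Floor 6 mm thick; yellow front lip 16 mm and side cheeks 20 mm high. A yellow divider splits it in two open-topped bays.
- tray_grip (a point): On the top edge of the tray's yellow divider, mid-thickness (tray frame x = -13, y = 0, z = 62 mm; tray axes). The divider is an upright wall, 12 mm thick (along y), running along x from the lip (x = -37) to the back wall (x = 27), its top 62 mm above the underside and 56 mm above the tray's floor, 44 mm free on either side: it can be pinched across its thickness from above.
- tray_holes (a point): Midway between the centres of the tray's two holes, on the outer face of its back wall (tray frame x = 45, y = 0, z = 56 mm; tray axes). The holes are round, 15 mm in diameter, run along x right through the 18 mm back wall and lie at y = -32 and +32 mm from here, 64 mm apart.
- tray_foot (a point): Low on the outer face of the tray's back wall (tray frame x = 45, y = 0, z = 4 mm; tray axes).
- bay_yellow: Yellow parking place: upright painted panel fixed on the pegboard, 128 mm wide, from 78 mm below to 26 mm above the origin. Origin: on the panel's front face; x points into the board, square to the panel, y along the board, z up. Which of the three places along the board is the yellow one changes. When the tray is fully home its back touches this face, tray_holes at x = 0 here.
- peg_nominal (a point): The yellow place's origin again: nominal midpoint between its two pegs, on the panel face. Level beech pegs, 12 mm diameter, 64 mm apart along y, 28 mm long along -x, the last 2.5 mm tapering to 9 mm. They are firm now, but as a pair have slipped in two dark windows: they sit 4 to 19 mm below this point (z) and up to 12 mm to either side of it (y), and this is not measured.
- bay_blue: The blue parking place, a panel like the yellow one with two pegs 62 mm long, 32 mm apart, on which the pickup sits; same frame. Fixed.
- bay_green: The green parking place, a panel like the yellow one with two pegs 62 mm long, 32 mm apart, on which the tractor sits; same frame. Fixed.
- board: The beech pegboard, fixed, 660 mm wide, 236 mm high, 18 mm thick, with a ledge 100 mm deep and 22 mm thick at its foot towards the robot (a stop strip raises the ledge's front edge to 30 mm). Origin: on the board's front face, mid-width, at table height; x points into the board, y along it, z up. The coloured panels are 6 mm thick and lie on its front face.
- pickup: Blue die-cast pickup, loose, 130 x 47 x 56 mm (length along its y), resting on the pegs of the blue place. Origin: between the wheels, at wheel-bottom height. Leave alone.
- tractor: Green plastic tractor, loose, 130 x 54 x 84 mm (length along its y), resting on the pegs of the green place. Origin: between the wheels, at wheel-bottom height. Leave alone.
- ambulance: White plastic ambulance, loose, 122 x 50 x 65 mm (length along its y), standing on the ledge. Origin: between the wheels, at wheel-bottom height. Leave alone.
- crane: Steel toy crane truck with a lattice boom, loose, 116 x 47 x 84 mm (length along its y), standing on the ledge. Origin: between the wheels, at wheel-bottom height. Leave alone.
- key_dish: Blue ceramic key dish, 100 mm across, 35 mm high, loose on the table. Origin: centre of the underside. Leave alone.
- shoe_brush: Dark shoe brush, 44 x 125 x 38 mm (length along its y), loose on the table. Origin: centre of the underside. Leave alone.
- polish_tin: Round steel polish tin, 68 mm across, 26 mm high, loose on the table. Origin: centre of the underside. Leave alone.
Not all that is in view belongs to the job. Leave any orange look-alike of the tray alone.

How it is judged:
On the way, in this order (a step that is already met when the one before it is completed fails the run):
1. the tray is lifted off the table (height (world z) of tray above 0.06 m), for 0.2 s.
2. the tray is on both pegs: the pegs have entered its holes by more than 6 mm, with the tray square to the panel (x of tray_holes in the frame of bay_yellow above -0.022 m and y of tray_holes in the frame of bay_yellow between -0.015 and 0.015 m and z of tray_holes in the frame of bay_yellow between -0.023 and 0 m and angle between the x axis of tray and the x axis of bay_yellow, either way round below 0.12 rad), for 0.1 s.
At the end, for the whole second after the job is handed in: The tray hangs by itself, let go and at rest, on both pegs of the yellow place, its back flush on the panel (hole point and foot within 3 mm of the face, within 0.06 rad of parallel), the hole point within 15 mm sideways of the nominal peg point and 0 to 23 mm below it (x of each of tray_holes, tray_foot in the frame of bay_yellow above -0.003 m and y of tray_holes in the frame of bay_yellow between -0.015 and 0.015 m and z of tray_holes in the frame of bay_yellow between -0.023 and 0 m and angle between the x axis of tray and the x axis of bay_yellow, either way round below 0.06 rad and linear speed of tray below 0.01 m/s and contact force between tray and the fingers below 0.1 N); the robot touches nothing.
It fails at once if the tray is forced: it presses on the yellow place (panel or pegs) with more than 30 N (contact force between tray and bay_yellow above 30 N).
It fails at once if the pickup or the tractor is disturbed (moved more than 12 mm) (distance of any of pickup, tractor from where it was at the start of the episode above 0.012 m).
It fails at once if a toy on the ledge is disturbed (moved more than 12 mm) (distance of any of ambulance, crane from where it was at the start of the episode above 0.012 m).
It fails at once if a thing on the table is disturbed (moved more than 15 mm) (distance of any of key_dish, shoe_brush, polish_tin from where it was at the start of the episode above 0.015 m).
It also fails if it takes over 72 s, if anything falls off the work surface, if the arm or the gripper's body presses on something with over 40 N, if the wrist force passes 120 N, or if a joint passes its speed limit or range.

### The arm

A 6-joint arm with a two-finger parallel gripper is mounted at the origin on the work surface. World frame = base frame: x ahead of the robot, y to its left, z up, the work surface at z = 0. Lengths are in m, angles in rad, forces in N, time in s.
With the tool pointing down it reaches from about 0.375 to 0.975 m from the base axis. Payload 3.8 kg.
Tool frame: the origin (TCP) lies midway between the tips of the shut fingers; the grasp point (between the pads) lies 19 mm behind it; z points along the fingers, y is the direction in which the jaws open and shut (so a half turn about z gives the same grasp; the last joint's range is limited). The gripper opens to 85 mm and grips with 20 to 120 N. Pads are 22 mm wide; open, the fingers measure 114 mm over their backs; the gripper's body (76 mm by 85 mm) begins 54 mm behind the grasp point. The pads swing forward as they close: fully open they stand 13 mm farther back than shut.
Start: joints at [1.212, 0.264, 1.604, -0, 1.274, -0.037], TCP at [0.213, 0.64, 0.231] pointing down, gripper open.
Joint ranges: [-2.63, 2.63], [-0.94, 2.18], [0.31, 2.57], [-1.31, 4.45], [0, 2.66], [-2.55, 2.55]. Speed limits (rad/s): [2.57, 2.57, 3.14, 3.14, 3.14, 3.14].

### API

Orientations are given as a rotation vector (axis times angle).
In Python, from workcell import readout, read_camera, camera_params, bot gives the robot as it stands.
- The arm moves only by the tool apply_moves, never from a script. Its argument "plan" is a list that holds one entry, the list of rows, each a list of 7 numbers: the shift along the tool's x, y, z each as a share of 1000 mm, from -1 to 1, then the turn, a rotation vector about the tool's x, y, z each as a share of pi rad, from -1 to 1, then the gripper command: -1 is fully open, 1 is shut, values between are in proportion. A call has exactly 8 rows; each row is the pose to reach, as a shift and turn from the pose commanded when the call began, along the tool's axes at that moment, turning the shorter way round; what a row does not reach only later rows make up. A row lasts 1/12 s, in which the tool goes at most 41.7 mm and 7.16 degrees, less where a joint would pass 70% of its speed; a pose out of reach is approached as far as the arm can. A call with a number of a shift or a turn outside -1 to 1 is refused whole. A call with a gripper value outside its range is refused whole. The fingers move at their own pace and stop on an object; "force" is the grip in N (left out, the last holds). Time passes only in rows, so rows that repeat a pose let the fingers close, or fill a call up. It gives the time, the measured TCP pose, the force and the opening at its end, in the units of the state.
- readout.read_state(): the state, without advancing time (a new reading comes with each control period).
- read_camera(name): name is "side" or "top" or "wrist"; returns the picture (420x560x3 uint8, red, green, blue); there is no depth.
- camera_params(name): a dict with "fovy" (degrees; the focal length in pixels is half the picture's height over the tangent of half this angle, whatever the lens; pixels are square), "cx", "cy" (the principal point, pixels), "k1" (the pictures are not rectified: a ray, as slopes to the right and down, at radius r is drawn at 1 + k1 r^2 times it, then the intrinsics apply), "rvec" (rotation vector, rad) and "tvec" (3), from world to camera coordinates, as OpenCV has them; the wrist camera has in their place "hand_eye" (4x4, takes a point from camera to tool coordinates, whose origin is the TCP and whose axes are the flange's). Camera axes: x right, y down, z forward; pixel columns grow to the right and rows downward; lengths in m; the calibration is good to about 2 mm. A picture is of the moment at which its call begins: read the wrist's pose just before it. camera_params takes no time and is no camera call.
- bot.finish_job(): hands the job in, once; it reports no verdict.
The state is a dict: "time": time; "q": joint angles; "joint_vel": joint speeds; "joint_torque": joint torques, N m; "tool_pos": TCP position; "tcp_rot": TCP orientation; "wrist_force": force on the tool from outside, world axes, zero at the start; "torque": the same for the moment, N m; "width": opening from 0.0 (shut) to 1.0 (fully open).
Only numpy, scipy, OpenCV 4.12 (cv2) and the standard library are available. Lean on these libraries where they do the work, as an engineer would, in place of code of your own. Each camera call takes 0.05 s, during which the arm holds its last target.

## Working session

There is one attempt and no reset: what is moved stays moved. The work goes in short steps, Python scripts to look and compute and a tool call to move; the robot and the scene stay as the last step left them, time stands still between calls to the robot, and variables do not carry over. Pictures are saved under pics/ and viewed, and the job is handed in when it is done.

Besides the shell and the picture viewer there is one more tool, called after "Call:" as a command line: name --argument value ..., lists and objects as JSON in quotes. apply_moves: Moves the arm, as the interface text tells. Shift numbers are shares of 1000 mm and turn numbers shares of pi rad, none past 1 either way. Its arguments: {"type":"object","properties":{"plan":{"type":"array","items":{"type":"array","items":{"type":"array","items":{"type":"number","minimum":-1,"maximum":1}}}},"force":{"type":"number"}},"required":["plan"]}

```bash
ls; mkdir -p pics
python3 - <<'E'
from workcell import readout, read_camera, camera_params, bot
import cv2
print(readout.read_state())
for n in ("side","top","wrist"):
    im=read_camera(n); cv2.imwrite(f"pics/{n}0.png",im[:,:,::-1]); print(n,camera_params(n))
E
```

```text
pics
{'time': 0.0, 'q': array([ 1.21210346e+00,  2.64806986e-01,  1.60536873e+00, -1.07145106e-05,
        1.27368187e+00, -3.69021018e-02]), 'joint_vel': array([-8.55074344e-05, -1.84218152e-04, -1.20365142e-03,  1.12812627e-03,
       -1.60288002e-03, -6.20001433e-04]), 'joint_torque': array([-1.50845783e-03, -5.15101111e+01, -3.67313325e+01, -1.77138018e-04,
        1.27956702e-02,  1.57355157e-05]), 'tool_pos': array([0.21323192, 0.63967285, 0.22992859]), 'tcp_rot': array([-0.50321481, -3.10058604,  0.00349105]), 'wrist_force': array([-0.87350224, -0.40576723, -0.02778426]), 'torque': array([0.005369  , 0.02098984, 0.01350124]), 'width': 0.9965254512530838}
side {'fovy': 57.80800917792527, 'cx': 281.43443991517125, 'cy': 210.3968341358698, 'k1': -0.10453985221438142, 'rvec': array([ 2.12405293, -0.77852418,  0.39093978]), 'tvec': array([-0.374289  ,  0.36657577,  0.63630809])}
top {'fovy': 54.809377743465944, 'cx': 281.3484922302842, 'cy': 211.68533387545997, 'k1': 0.0027051405479357883, 'rvec': array([ 2.12282226, -2.17097251,  0.14589794]), 'tvec': array([0.08310406, 0.5463335 , 0.95254599])}
wrist {'fovy': 63.178058711300885, 'cx': 282.8291244835998, 'cy': 207.86844585458752, 'k1': -0.02838612840567876, 'hand_eye': array([[ 3.44831773e-04, -9.52258792e-01, -3.05291786e-01,
         7.74941122e-02],
       [ 9.99999910e-01,  2.52949717e-04,  3.40520624e-04,
         3.68751301e-04],
       [-2.47040287e-04, -3.05291876e-01,  9.52258793e-01,
        -1.43036317e-01],
       [ 0.00000000e+00,  0.00000000e+00,  0.00000000e+00,
         1.00000000e+00]])}
```

View pics/side0.png

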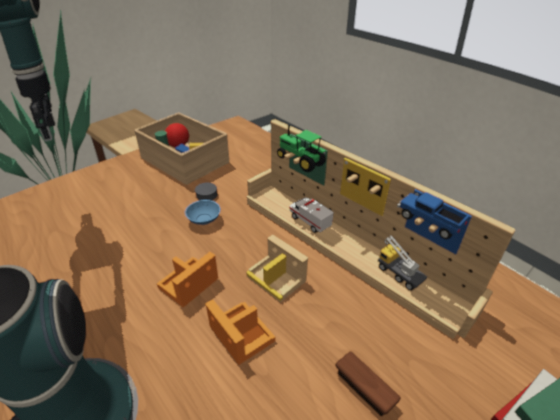

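View pics/top0.png

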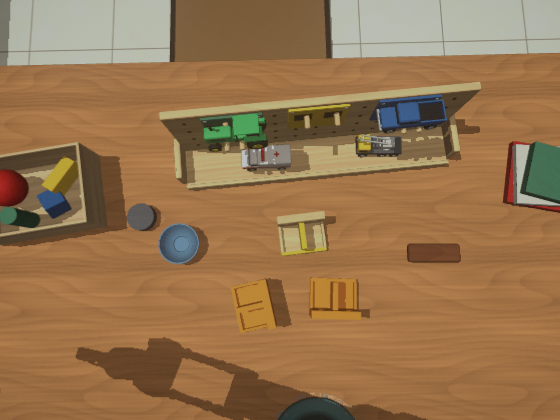

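View pics/wrist0.png

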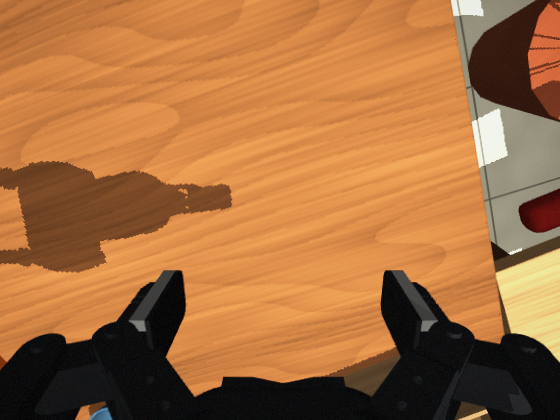

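```bash
cat > h.py <<'E'
import numpy as np, cv2
from scipy.spatial.transform import Rotation as R
from workcell import readout, read_camera, camera_params, bot
def K(n):
    p=camera_params(n); f=210/np.tan(np.radians(p['fovy'])/2); return p,f
def extr(n,st=None):
    p,f=K(n)
    if n!='wrist':
        return R.from_rotvec(p['rvec']).as_matrix(),np.array(p['tvec'])
    st=st or readout.read_state()
    T=np.eye(4);T[:3,:3]=R.from_rotvec(st['tcp_rot']).as_matrix();T[:3,3]=st['tool_pos']
    M=np.linalg.inv(T@p['hand_eye']); return M[:3,:3],M[:3,3]
def proj(n,P,E=None):
    p,f=K(n); Rm,t=E or extr(n)
    c=np.atleast_2d(P)@Rm.T+t; s=c[:,:2]/c[:,2:]; r2=(s**2).sum(1,keepdims=True)
    return s*(1+p['k1']*r2)*f+[p['cx'],p['cy']]
def ray(n,uv,E=None):
    p,f=K(n); Rm,t=E or extr(n)
    d=(np.atleast_2d(uv)-[p['cx'],p['cy']])/f; s=d.copy()
    for _ in range(20): s=d/(1+p['k1']*(s**2).sum(1,keepdims=True))
    D=np.c_[s,np.ones(len(s))]@Rm; return -Rm.T@t,D
def onz(n,uv,z,E=None):
    o,D=ray(n,uv,E); return o+D*((z-o[2])/D[:,2])[:,None]
def tri(obs):
    A=np.zeros((3,3));b=np.zeros(3)
    for n,uv,E in obs:
        o,D=ray(n,uv,E);d=D[0]/np.linalg.norm(D[0]);M=np.eye(3)-np.outer(d,d);A+=M;b+=M@o
    return np.linalg.solve(A,b)
def crop(src,x0,y0,x1,y1,k,out):
    im=cv2.imread(src)[y0:y1,x0:x1]; cv2.imwrite(out,cv2.resize(im,None,fx=k,fy=k,interpolation=cv2.INTER_CUBIC))
E
python3 - <<'E'
from h import *
crop('pics/top0.png',265,195,345,265,8,'pics/c1.png')
crop('pics/top0.png',270,85,370,150,8,'pics/c2.png')
crop('pics/side0.png',235,225,325,305,7,'pics/c3.png')
crop('pics/side0.png',325,140,405,220,7,'pics/c4.png')
E
```

```text
(no output)
```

View pics/c1.png

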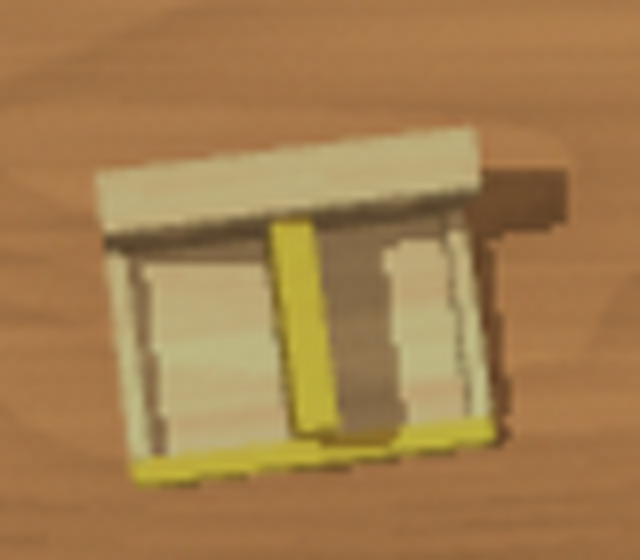

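View pics/c2.png

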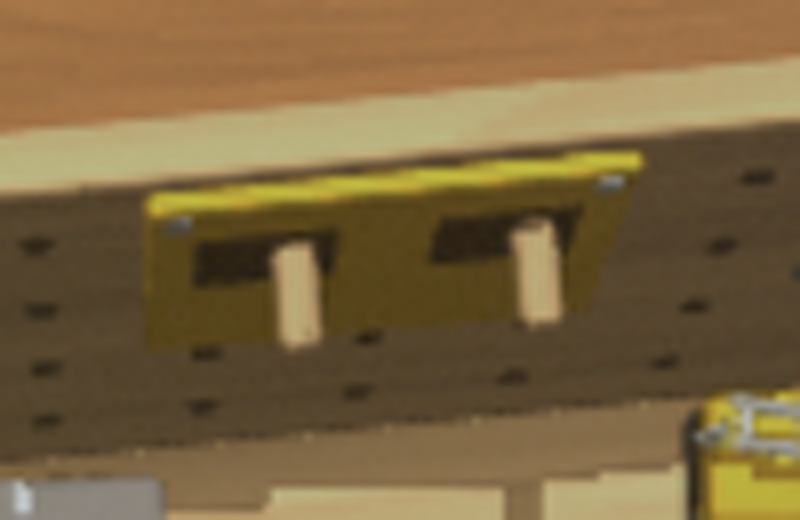

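View pics/c3.png

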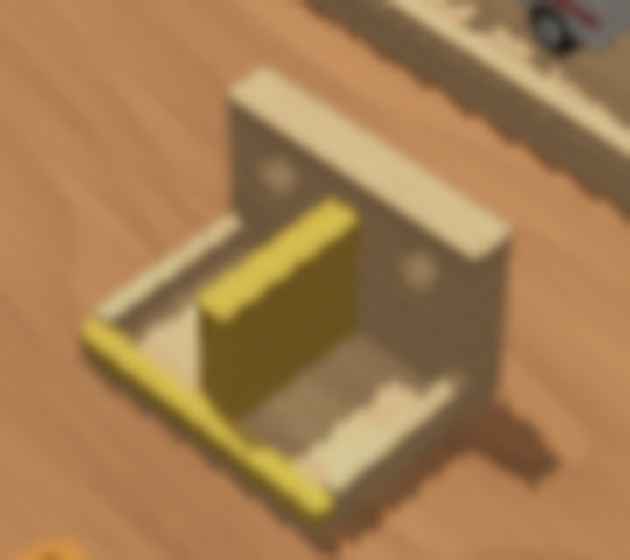

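View pics/c4.png

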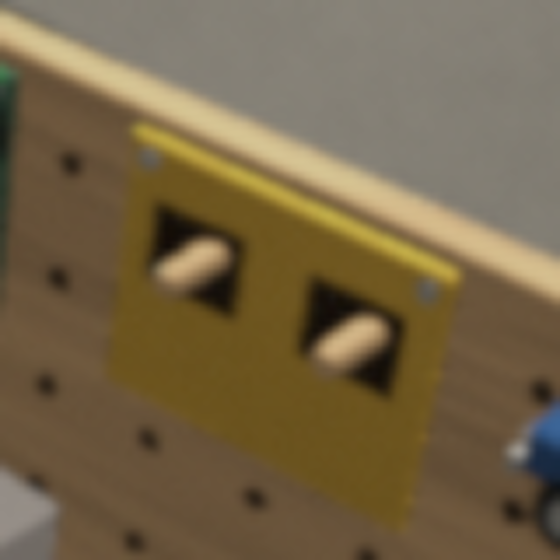

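```bash
cat > fit.py <<'E'
from h import *
from scipy.optimize import least_squares
f=lambda x0,y0,k: (lambda u,v: np.array([x0+(u+.5)/k-.5,y0+(v+.5)/k-.5]))
c1=f(265,195,8);c2=f(270,85,8);c3=f(235,225,7);c4=f(325,140,7)
def pose(p,P):
    c,s=np.cos(p[3]),np.sin(p[3]); P=np.atleast_2d(P)
    return np.c_[c*P[:,0]-s*P[:,1]+p[0], s*P[:,0]+c*P[:,1]+p[1], P[:,2]+p[2]]
tr=[('top',c1(97,175),(45,56,78)),('top',c1(477,128),(45,-56,78)),('top',c1(480,190),(27,-56,78)),('top',c1(105,235),(27,56,78)),
('top',c1(297,437),(-37,6,62)),('top',c1(338,432),(-37,-6,62)),
('side',c3(265,68),(45,56,78)),('side',c3(232,93),(27,56,78)),('side',c3(475,260),(27,-56,78)),('side',c3(510,235),(45,-56,78)),
('side',c3(200,297),(-37,6,62)),('side',c3(222,320),(-37,-6,62)),('side',c3(357,218),(27,-6,62)),('side',c3(85,325),(-45,56,16)),('side',c3(330,497),(-45,-56,16)),]
pn=[('top',c2(148,214),(0,64,26)),('top',c2(634,172),(0,-64,26)),('top',c2(148,197),(6,64,26)),('top',c2(641,156),(6,-64,26)),
('side',c4(135,142),(0,64,26)),('side',c4(453,285),(0,-64,26)),('side',c4(140,125),(6,64,26)),('side',c4(461,272),(6,-64,26)),
('side',c4(108,372),(0,64,-78)),('side',c4(400,532),(0,-64,-78))]
def fit(obs,p0,zfree):
    def r(p):
        q=p.copy(); 
        if not zfree: q[2]=0
        return np.concatenate([(proj(n,pose(q,np.array(P)/1e3))[0]-uv) for n,uv,P in obs])
    s=least_squares(r,p0,loss='soft_l1'); return s.x,r(s.x).reshape(-1,2)
if __name__=='__main__':
    np.set_printoptions(precision=4,suppress=True)
    t,r=fit(tr,[.5,0,0,0],False);print('tray',t);print(r.T)
    b,r=fit(pn,[.8,0,.18,0],True);print('bay',b);print(r.T)
    pl=tri([('top',c2(300,340),None),('side',c4(166,281),None)]);pr=tri([('top',c2(540,317),None),('side',c4(326,358),None)])
    for P in (pl,pr):
        d=P-b[:3];c,s=np.cos(b[3]),np.sin(b[3]);print('peg tip',P,'bay frame',c*d[0]+s*d[1],-s*d[0]+c*d[1],d[2])
E
python3 fit.py
```

```text
tray [0.493  0.0214 0.     0.0967]
[[ 0.1913  0.0677  0.7166  0.0913  0.4387  0.3656 -0.0265 -0.6835 -0.0171
   0.3079 -0.8405 -0.2333  0.3365 -0.9915 -2.1074]
 [-0.3675 -0.1321 -0.3272 -0.2881 -0.4943 -0.4755 -0.2356 -0.2173 -0.3148
  -0.8724  0.178  -0.3388 -0.3112  0.582   2.1682]]Traceback (most recent call last):
  File "fit.py", line 24, in <module>
    b,r=fit(pn,[.8,0,.18,0],True);print('bay',b);print(r.T)
        ~~~^^^^^^^^^^^^^^^^^^^^^^
  File "fit.py", line 20, in fit
    s=least_squares(r,p0,loss='soft_l1'); return s.x,r(s.x).reshape(-1,2)
    return func(*args, **kwargs)
    result = trf(vector_fun.fun, vector_fun.jac, x0, f0, J0, lb, ub, ftol, xtol,
                 gtol, max_nfev, x_scale, loss_function, tr_solver,
                 tr_options.copy(), verbose, callback=callback_wrapped)
    return trf_no_bounds(
        fun, jac, x0, f0, J0, ftol, xtol, gtol, max_nfev, x_scale,
        loss_function, tr_solver, tr_options, verbose, callback=callback)
    J = jac(x)
    self._update_jac()
    ~~~~~~~~~~~~~~~~^^
    self.J = self.jac_wrapped(xp_copy(self.x), f0=self.f)
 
[... 639 characters left out ...]
 = np.atleast_1d(self.fun(x, *self.args, **self.kwargs))
                      ~~~~~~~~^^^^^^^^^^^^^^^^^^^^^^^^^^^^^^
    return np.atleast_1d(self.fun(x))
                         ~~~~~~~~^^^
    return self.f(x, *self.args, **self.kwargs)
           ~~~~~~^^^^^^^^^^^^^^^^^^^^^^^^^^^^^^
  File "fit.py", line 19, in r
    return np.concatenate([(proj(n,pose(q,np.array(P)/1e3))[0]-uv) for n,uv,P in obs])
                            ~~~~^^^^^^^^^^^^^^^^^^^^^^^^^^^
  File "h.py", line 14, in proj
    p,f=K(n); Rm,t=E or extr(n)
        ~^^^
  File "h.py", line 5, in K
    p=camera_params(n); f=210/np.tan(np.radians(p['fovy'])/2); return p,f
ValueError: time passes only in moves, steps and waits
```

```bash
python3 - <<'E'
import pickle
from workcell import camera_params
pickle.dump({n:camera_params(n) for n in('side','top','wrist')},open('cam.pkl','wb'))
E
sed -i 's/^def K(n):/import pickle\nCP=pickle.load(open("cam.pkl","rb"))\ndef K(n):/; s/p=camera_params(n); f=/p=CP[n]; f=/' h.py; python3 fit.py
```

```text
tray [0.493  0.0214 0.     0.0967]
[[ 0.1913  0.0677  0.7166  0.0913  0.4387  0.3656 -0.0265 -0.6835 -0.0171
   0.3079 -0.8405 -0.2333  0.3365 -0.9915 -2.1074]
 [-0.3675 -0.1321 -0.3272 -0.2881 -0.4943 -0.4755 -0.2356 -0.2173 -0.3148
  -0.8724  0.178  -0.3388 -0.3112  0.582   2.1682]]
bay [ 0.733  -0.0118  0.2008  0.0682]
[[-0.0262  1.4026 -0.2965  0.1956 -0.493  -0.3323  0.3409 -0.0016 -0.9366
  -0.6036]
 [ 0.0864 -0.1846 -0.5749 -0.9627 -1.458  -0.3816  0.1072  0.4544  1.1647
   1.0122]]
peg tip [0.7056 0.0119 0.1959] bay frame -0.0256703490391154 0.02545817990958049 -0.0048802665133244605
peg tip [ 0.7104 -0.0519  0.1966] bay frame -0.02522229779649464 -0.03851158163027685 -0.00413635850003341
```

```bash
cat > mv.py <<'E'
from h import *
np.set_printoptions(precision=4,suppress=True)
def Rt(phi): return R.from_euler('z',phi)*R.from_euler('y',np.pi)
def load():
    return pickle.load(open('cmd.pkl','rb'))
def save(p,r): pickle.dump((np.array(p),r),open('cmd.pkl','wb'))
def rel(p,r):
    p0,r0=load(); d=r0.inv().apply(np.array(p)-p0); w=(r0.inv()*r).as_rotvec()
    print('shift/1000mm',np.round(d,4),'turn/pi',np.round(w/np.pi,4),'dist mm',np.linalg.norm(d)*1e3); 
def did(s,t):  # advance commanded pose by the numbers used
    p0,r0=load(); save(p0+r0.apply(s), r0*R.from_rotvec(np.array(t)*np.pi))
def st():
    s=readout.read_state(); p,r=load()
    print('t',round(s['time'],2),'pos',s['tool_pos'],'cmd',p,'rot err deg',np.degrees((r.inv()*R.from_rotvec(s['tcp_rot'])).as_rotvec()),'F',s['wrist_force'],'M',s['torque'],'w',s['width'])
    return s
def tray2w(t,P): 
    c,s=np.cos(t[3]),np.sin(t[3]);P=np.array(P)/1e3;return np.array([c*P[0]-s*P[1]+t[0],s*P[0]+c*P[1]+t[1],P[2]])
E
python3 - <<'E'
from mv import *
s=readout.read_state()
save(s['tool_pos'],R.from_rotvec(s['tcp_rot']))
t=[.493,.0214,0,.0967]
p=tray2w(t,(-11,0,62));print(p)
p[2]=.17
rel(p,Rt(.0967))
E
```

```text
[0.4821 0.0203 0.062 ]
shift/1000mm [-0.4509 -0.5026  0.0611] turn/pi [-0.0006 -0.0001 -0.1332] dist mm 677.9223538016162
```

Call:
apply_moves --plan '[[[-0.018,-0.021,0,0,0,-0.01,-0.06],[-0.04,-0.045,0,0,0,-0.02,-0.06],[-0.065,-0.07,0,0,0,-0.03,-0.06],[-0.09,-0.1,0,0,0,-0.045,-0.06],[-0.115,-0.125,0,0,0,-0.06,-0.06],[-0.14,-0.155,0,0,0,-0.075,-0.06],[-0.165,-0.18,0,0,0,-0.09,-0.06],[-0.18,-0.2,0,0,0,-0.1,-0.06]]]' --force 50

```text
time: 0.82
tool_pos: [0.3218, 0.391, 0.2309]
tcp_rot: [0.01, 3.141, -0.002]
wrist_force: [0.8, 0.4, -0.7]
width: 0.531
```

Run:
```python
from mv import *
did([-.18,-.2,0],[0,0,-.1]); s=st(); print(s['q'])
rel([.4821,.0203,.17],Rt(.0967))
```

```text
t 0.82 pos [0.3218 0.391  0.2309] cmd [0.3208 0.3931 0.2306] rot err deg [-0.0319 -0.0529 -0.0717] F [ 0.7813  0.4458 -0.7362] M [-0.0443 -0.0313 -0.0039] w 0.5310317792677828
[ 0.8336 -0.0574  1.9573 -0.0011  1.2423 -0.7305]
shift/1000mm [-0.1642 -0.3715  0.0611] turn/pi [-0.0005 -0.0002 -0.0332] dist mm 410.7166039530753
```

Call:
apply_moves --plan '[[[-0.014,-0.032,0,0,0,-0.005,-0.06],[-0.028,-0.065,0,0,0,-0.01,-0.06],[-0.042,-0.095,0,0,0,-0.015,-0.06],[-0.056,-0.127,0,0,0,-0.02,-0.06],[-0.07,-0.158,0,0,0,-0.025,-0.06],[-0.084,-0.19,0,0,0,-0.03,-0.06],[-0.1,-0.225,0,0,0,-0.033,-0.06],[-0.11,-0.25,0,0,0,-0.033,-0.06]]]'

```text
time: 1.48
tool_pos: [0.4297, 0.1403, 0.2312]
tcp_rot: [-0.15, 3.137, -0.001]
wrist_force: [0.6, -0.1, -0.3]
width: 0.53
```

Run:
```python
from mv import *
did([-.11,-.25,0],[0,0,-.033]); s=st(); print(s['q'])
rel([.4821,.0203,.17],Rt(.0967))
```

```text
t 1.48 pos [0.4297 0.1403 0.2312] cmd [0.4289 0.1423 0.2309] rot err deg [-0.0445 -0.0716  0.0263] F [ 0.5964 -0.0916 -0.2883] M [-0.0043  0.0145 -0.0277] w 0.5295404078914119
[ 0.2612 -0.1696  2.0568 -0.001   1.254  -1.4049]
shift/1000mm [-0.0413 -0.1264  0.0611] turn/pi [-0.0005 -0.0002 -0.0002] dist mm 146.38327417172462
```

Call:
apply_moves --plan '[[[-0.01,-0.03,0.015,0,0,0,-0.06],[-0.02,-0.06,0.03,0,0,0,-0.06],[-0.03,-0.09,0.045,0,0,0,-0.06],[-0.0405,-0.1244,0.061,0,0,0,-0.06],[-0.0405,-0.1244,0.061,0,0,0,-0.06],[-0.0405,-0.1244,0.061,0,0,0,-0.06],[-0.0405,-0.1244,0.061,0,0,0,-0.06],[-0.0405,-0.1244,0.061,0,0,0,-0.06]]]'

```text
time: 2.15
tool_pos: [0.4813, 0.0238, 0.1708]
tcp_rot: [-0.152, 3.137, 0.001]
wrist_force: [0.8, 0.7, 0.3]
width: 0.53
```

Run:
```python
from mv import *
did([-.0405,-.1244,.061],[0,0,0]); s=st(); print(s['q'])
s=readout.read_state();im=read_camera('wrist');cv2.imwrite('pics/w1.png',im[:,:,::-1])
E=extr('wrist',s)
t=[.493,.0214,0,.0967]
P=[tray2w(t,x) for x in [(45,56,78),(45,-56,78),(27,56,78),(27,-56,78),(-37,6,62),(-37,-6,62),(-45,56,16),(-45,-56,16)]]
print(proj('wrist',P,E))
```

```text
t 2.15 pos [0.4813 0.0238 0.1708] cmd [0.4811 0.0223 0.1701] rot err deg [-0.1159 -0.0856 -0.0458] F [0.7595 0.7112 0.2668] M [-0.0239  0.0236  0.0315] w 0.529578019839404
[-0.0025 -0.058   2.0727  0.0005  1.1263 -1.6704]
[[349.4705 278.9519]
 [205.7736 278.9025]
 [350.9337 258.0336]
 [204.1094 257.9839]
 [285.4649 171.0439]
 [269.4406 171.039 ]
 [342.4574 151.3365]
 [213.9041 151.2963]]
```

View pics/w1.png

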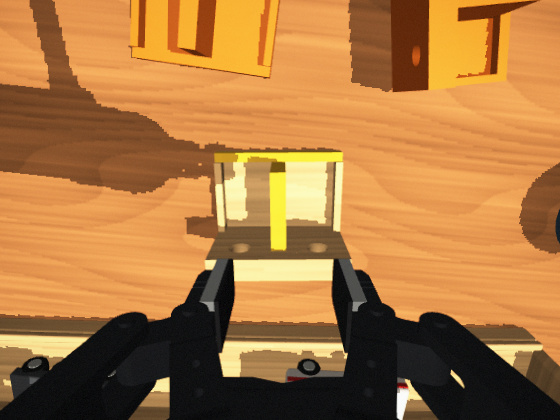

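Call:
apply_moves --plan '[[[-0.001,-0.002,0.03,0,0,0,-0.06],[-0.001,-0.002,0.06,0,0,0,-0.06],[-0.001,-0.002,0.09,0,0,0,-0.06],[-0.001,-0.002,0.115,0,0,0,-0.06],[-0.001,-0.002,0.13,0,0,0,-0.06],[-0.001,-0.002,0.14,0,0,0,-0.06],[-0.001,-0.002,0.14,0,0,0,-0.06],[-0.001,-0.002,0.14,0,0,0,-0.06]]]'

```text
time: 2.87
tool_pos: [0.4828, 0.0218, 0.0308]
tcp_rot: [-0.153, 3.137, 0.0]
wrist_force: [0.1, 0.2, -0.4]
width: 0.532
```

Call:
apply_moves --plan '[[[0,0,0,0,0,0,0.2],[0,0,0,0,0,0,0.5],[0,0,0,0,0,0,0.8],[0,0,0,0,0,0,1],[0,0,0,0,0,0,1],[0,0,0,0,0,0,1],[0,0,0,0,0,0,1],[0,0,0,0,0,0,1]]]' --force 60

```text
time: 3.53
tool_pos: [0.4841, 0.021, 0.0319]
tcp_rot: [-0.15, 3.135, -0.0]
wrist_force: [-0.2, 1.2, 7.3]
width: 0.128
```

Run:
```python
from mv import *
did([-.001,-.002,.14],[0,0,0]); s=st()
s=readout.read_state();im=read_camera('wrist');cv2.imwrite('pics/w2.png',im[:,:,::-1])
```

```text
t 3.53 pos [0.4841 0.021  0.0319] cmd [0.4822 0.0201 0.0301] rot err deg [-0.0862 -0.2203  0.0138] F [-0.2044  1.1628  7.3034] M [ 0.078   0.0979 -0.0404] w 0.12799979892056987
```

View pics/w2.png

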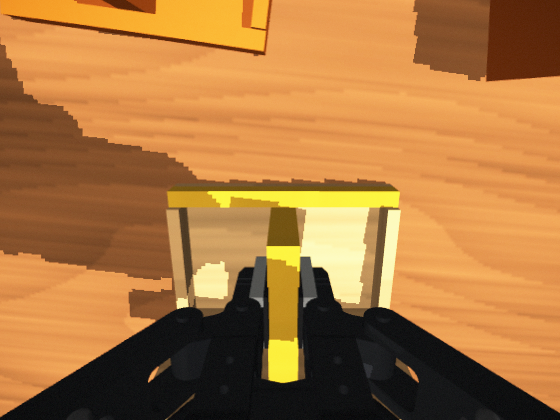

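Call:
apply_moves --plan '[[[0,0,-0.008,0,0,0,1],[0,0,-0.03,0,0,0,1],[0,0,-0.055,0,0,0,1],[0,0,-0.08,0,0,0,1],[0,0,-0.105,0,0,0,1],[0,0,-0.125,0,0,0,1],[0,0,-0.14,0,0,0,1],[0,0,-0.15,0,0,0,1]]]'

```text
time: 4.25
tool_pos: [0.4831, 0.0209, 0.1826]
tcp_rot: [-0.15, 3.135, -0.0]
wrist_force: [0.0, -0.2, -1.8]
width: 0.129
```

Run:
```python
from mv import *
did([0,0,-.15],[0,0,0]); s=st()
for n in('top','side'):
    im=read_camera(n);cv2.imwrite(f'pics/{n}1.png',im[:,:,::-1])
crop('pics/top0.png',150,80,330,130,4,'pics/c5.png')
crop('pics/top0.png',320,75,490,130,4,'pics/c6.png')
crop('pics/top1.png',200,60,400,260,4,'pics/c7.png')
```

```text
t 4.25 pos [0.4831 0.0209 0.1826] cmd [0.4823 0.0204 0.1801] rot err deg [-0.0773 -0.1923  0.0101] F [ 0.0357 -0.1881 -1.7574] M [-0.0362 -0.0229 -0.0273] w 0.1294885734041868
```

View pics/c5.png

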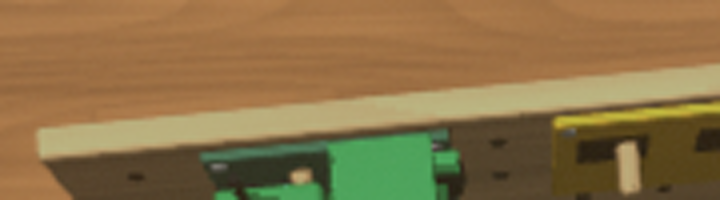

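View pics/c6.png

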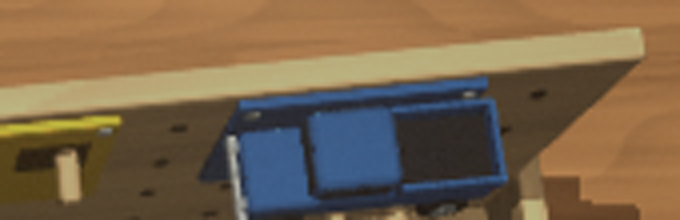

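View pics/c7.png

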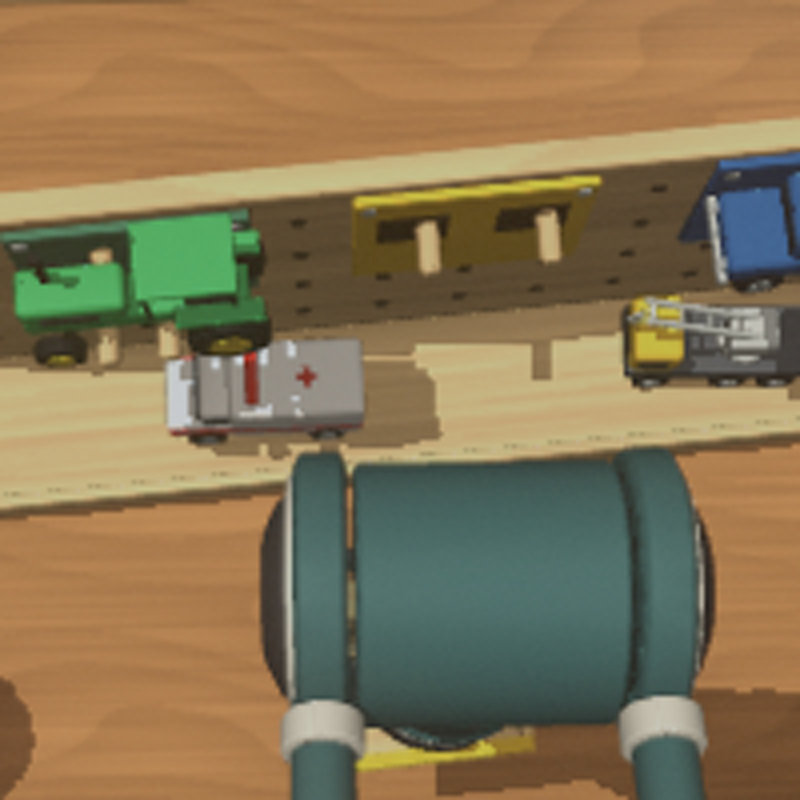

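View pics/side1.png

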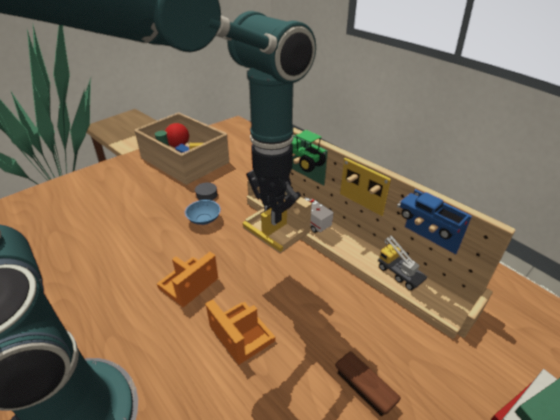

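Run:
```python
from mv import *
F=lambda x0,y0,k,u,v:[x0+(u+.5)/k-.5,y0+(v+.5)/k-.5]
a=onz('top',[F(150,80,4,47,160),F(320,75,4,643,62),F(150,80,4,38,131),F(320,75,4,641,30)],.236)
print(a); 
for i,j in((0,1),(2,3)):
    d=a[i]-a[j];print(np.arctan2(-d[0],d[1]),np.linalg.norm(d))
b=[.733,-.0118,.2008,.0682]
n=np.array([np.cos(.0682),np.sin(.0682)]);print('front face at bay x', (a[:,:2]-b[:2])@n)
```

```text
[[ 0.7137  0.3087  0.236 ]
 [ 0.7605 -0.3396  0.236 ]
 [ 0.7291  0.3135  0.236 ]
 [ 0.7776 -0.3401  0.236 ]]
0.07204645052643288 0.6499215432118532
0.07409222998993198 0.655410208885188
front face at bay x [0.0026 0.0051 0.0183 0.0222]
```

Run:
```python
from mv import *
rel([.625,-.026,.172],Rt(.072))
```

```text
shift/1000mm [-0.1376 -0.0598  0.0081] turn/pi [-0.0005 -0.0002  0.0077] dist mm 150.26244355816877
```

Call:
apply_moves --plan '[[[-0.02,-0.009,0.001,0,0,0.001,1],[-0.045,-0.02,0.002,0,0,0.003,1],[-0.07,-0.03,0.004,0,0,0.005,1],[-0.095,-0.042,0.006,0,0,0.0077,1],[-0.12,-0.053,0.007,0,0,0.0077,1],[-0.138,-0.06,0.008,0,0,0.0077,1],[-0.138,-0.06,0.008,0,0,0.0077,1],[-0.138,-0.06,0.008,0,0,0.0077,1]]]'

```text
time: 5.02
tool_pos: [0.6249, -0.0257, 0.1698]
tcp_rot: [0.112, -3.135, -0.001]
wrist_force: [0.5, 0.1, -2.0]
width: 0.136
```

Run:
```python
from mv import *
did([-.138,-.06,.008],[0,0,.0077]); s=st()
for n in('top','side','wrist'):
    im=read_camera(n);cv2.imwrite(f'pics/{n}2.png',im[:,:,::-1])
crop('pics/side2.png',290,140,410,240,6,'pics/c8.png')
crop('pics/top2.png',240,60,400,200,5,'pics/c9.png')
```

```text
t 5.02 pos [ 0.6249 -0.0257  0.1698] cmd [ 0.6254 -0.0261  0.1721] rot err deg [-0.1355  0.1931  0.0391] F [ 0.4769  0.1337 -1.9551] M [-0.0587  0.0985  0.0151] w 0.13591630628681206
```

View pics/c8.png

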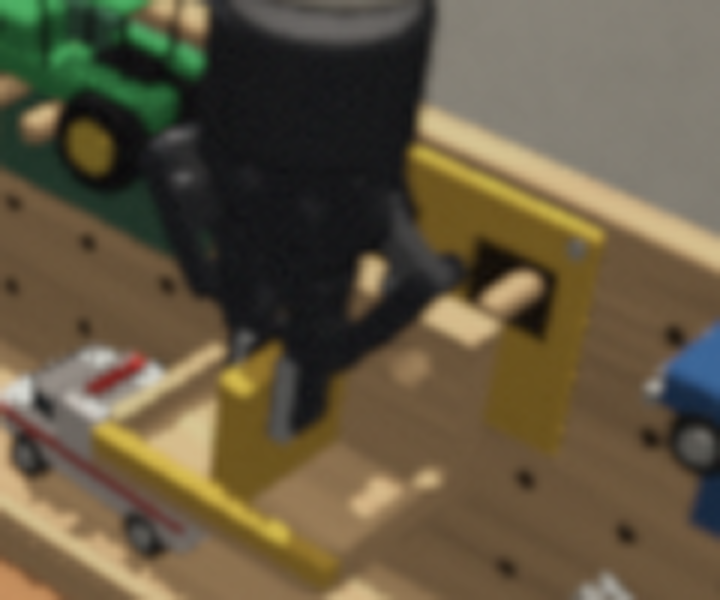

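View pics/c9.png

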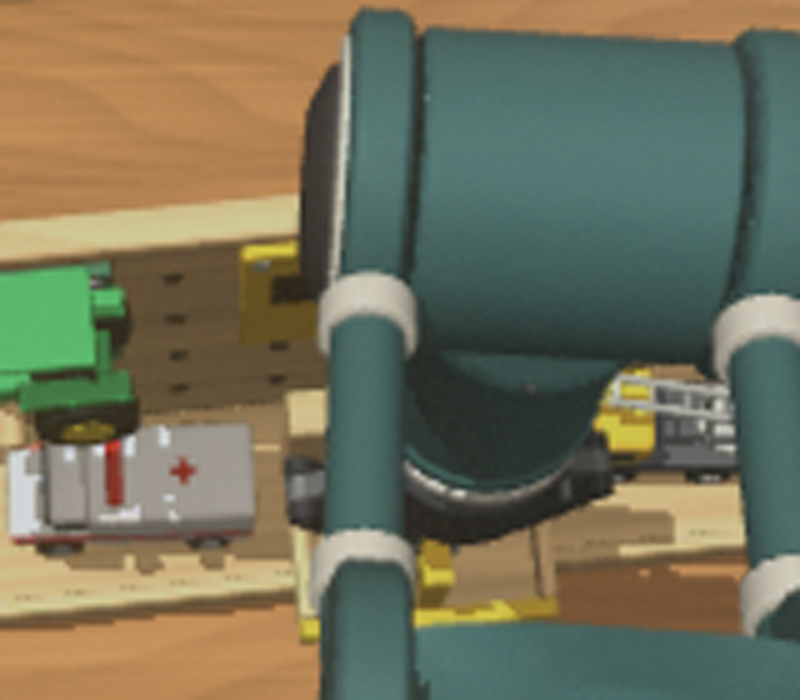

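View pics/wrist2.png

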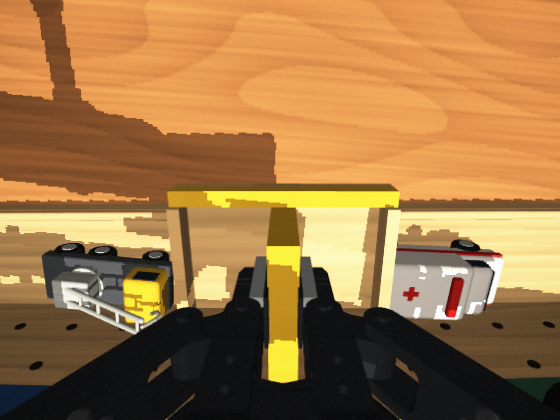

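```bash
cat > chk.py <<'E'
from fit import *
from mv import *
c8=f(290,140,6)
ob=[('side',c8(410,368),(27,-32,56)),('side',c8(503,315),(45,-56,78)),('side',c8(470,347),(27,-56,78)),('side',c8(222,382),(-37,6,62)),('side',c8(248,397),(-37,-6,62)),('side',c8(95,428),(-45,56,16)),('side',c8(338,563),(-45,-56,16))]
def show(T):
    for n,uv,P in ob: 
        q=proj(n,pose(T,np.array(P)/1e3))[0]; print(P,'obs',uv,'pred',q,'d',q-uv)
yaw=.072
n=np.array([np.cos(yaw),np.sin(yaw)])
T=np.r_[np.array([.6254,-.0261])+.011*n,.1405,yaw]; print(T);show(T)
def r(p): return np.concatenate([proj(n_,pose(np.r_[p,yaw],np.array(P)/1e3))[0]-uv for n_,uv,P in ob])
s=least_squares(r,T[:3],loss='soft_l1');print('fit',s.x)
print(r(s.x).reshape(-1,2).T)
print('pegtip px pred', [(proj('side',P)[0]-[290,140])*6 for P in ([.7056,.0119,.1959],[.7104,-.0519,.1966])])
E
python3 chk.py
```

```text
[ 0.6364 -0.0253  0.1405  0.072 ]
(27, -32, 56) obs [357.9167 200.9167] pred [359.1095 199.0426] d [ 1.1928 -1.8741]
(45, -56, 78) obs [373.4167 192.0833] pred [374.5047 192.0927] d [1.088  0.0094]
(27, -56, 78) obs [367.9167 197.4167] pred [369.6788 195.489 ] d [ 1.7621 -1.9277]
(-37, 6, 62) obs [326.5833 203.25  ] pred [327.1454 201.4834] d [ 0.5621 -1.7666]
(-37, -6, 62) obs [330.9167 205.75  ] pred [331.509  203.9268] d [ 0.5924 -1.8232]
(-45, 56, 16) obs [305.4167 210.9167] pred [306.2235 209.7869] d [ 0.8069 -1.1298]
(-45, -56, 16) obs [345.9167 233.4167] pred [345.5026 233.3023] d [-0.4141 -0.1144]
fit [ 0.643  -0.0185  0.1296]
[[ 0.1271 -0.2556  0.4825  0.0158 -0.0339  0.6304 -1.2879]
 [-0.4539  1.5733 -0.4015 -0.3524 -0.4401  0.0677  0.762 ]]
pegtip px pred [array([348.9635, 238.4541]), array([485.1402, 304.8204])]
```

Run:
```python
from mv import *
st()
im=read_camera('side');cv2.imwrite('pics/side3.png',im[:,:,::-1])
st()
crop('pics/side3.png',290,140,410,240,6,'pics/c8b.png')
```

```text
t 5.17 pos [ 0.624  -0.0252  0.171 ] cmd [ 0.6254 -0.0261  0.1721] rot err deg [-0.1268  0.1208 -0.0054] F [ 0.2148  0.3763 -2.2546] M [ 0.0358  0.0507 -0.0136] w 0.13067952957399254
t 5.22 pos [ 0.6242 -0.0251  0.1715] cmd [ 0.6254 -0.0261  0.1721] rot err deg [-0.1159  0.0666 -0.01  ] F [-0.5074 -0.0525 -1.8115] M [-0.0251  0.0181  0.021 ] w 0.1308571589576689
```

View pics/c8b.png

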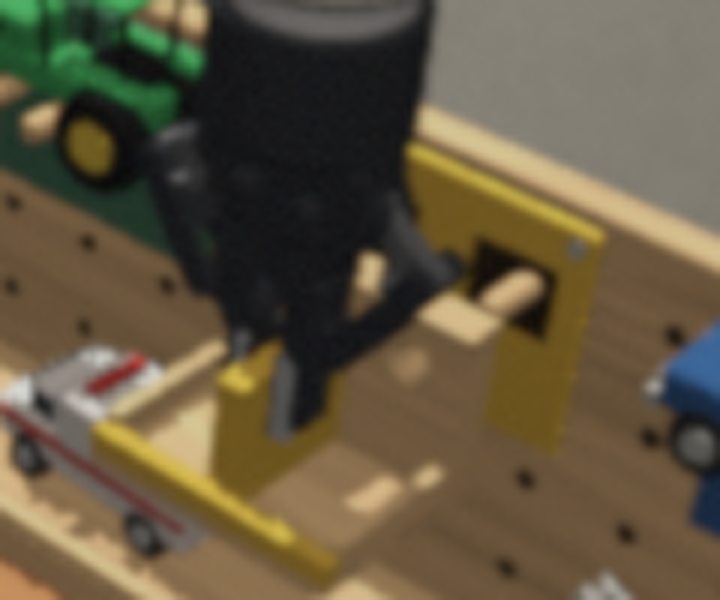

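```bash
cat >> chk.py <<'E'
print('---settled')
ob=[('side',c8(408,365),(27,-32,56)),('side',c8(503,315),(45,-56,78)),('side',c8(470,345),(27,-56,78)),('side',c8(222,378),(-37,6,62)),('side',c8(248,393),(-37,-6,62)),('side',c8(95,428),(-45,56,16)),('side',c8(338,560),(-45,-56,16))]
T0=np.r_[np.array([.6242,-.0251])+.011*n,.1410]
s=least_squares(lambda p:np.r_[r(p)/.7,(p-T0)/.0015],T0);print(T0,'fit',s.x);print(r(s.x).reshape(-1,2).T)
h=pose(np.r_[s.x,yaw],[[.045,0,.056]])[0];P=np.array([.708,-.020,.1963]);d=P-h
print('hole pt',h,'to pegtip mid along/side/up',d[:2]@n,d[:2]@[-n[1],n[0]],d[2])
E
python3 chk.py | sed -n '/settled/,$p'
```

```text
---settled
[ 0.6352 -0.0243  0.141 ] fit [ 0.6345 -0.0248  0.1392]
[[ 0.7116  0.2587  0.9214 -0.2711 -0.2481  0.0255 -1.2608]
 [-0.6676  0.7295 -0.8649 -0.3754 -0.4266 -0.4494  1.1129]]
hole pt [ 0.6794 -0.0215  0.1952] to pegtip mid along/side/up 0.02862609840510315 -0.0005164796187854914 0.001143759900511937
```

Call:
apply_moves --plan '[[[-0.004,0,-0.001,0,0,0,1],[-0.009,0,-0.001,0,0,0,1],[-0.014,0,-0.001,0,0,0,1],[-0.018,-0.0005,-0.001,0,0,0,1],[-0.021,-0.0005,-0.001,0,0,0,1],[-0.022,-0.0005,-0.001,0,0,0,1],[-0.022,-0.0005,-0.001,0,0,0,1],[-0.022,-0.0005,-0.001,0,0,0,1]]]'

```text
time: 5.88
tool_pos: [0.6476, -0.0244, 0.1731]
tcp_rot: [0.113, -3.139, -0.0]
wrist_force: [0.1, 0.0, -1.2]
width: 0.131
```

Run:
```python
from mv import *
did([-.022,-.0005,-.001],[0,0,0]); s=st()
im=read_camera('side');cv2.imwrite('pics/side4.png',im[:,:,::-1])
s=st()
crop('pics/side4.png',300,140,400,225,8,'pics/c10.png')
```

```text
t 5.88 pos [ 0.6476 -0.0244  0.1731] cmd [ 0.6474 -0.025   0.1731] rot err deg [-0.0987 -0.0173 -0.0002] F [ 0.0936  0.0075 -1.1993] M [-0.0707  0.0742 -0.0215] w 0.13112739196010056
t 5.93 pos [ 0.6474 -0.0244  0.1731] cmd [ 0.6474 -0.025   0.1731] rot err deg [-0.099  -0.0148  0.    ] F [ 0.1595  0.2044 -0.9466] M [-0.0076  0.0481 -0.0649] w 0.13192913381764673
```

View pics/c10.png

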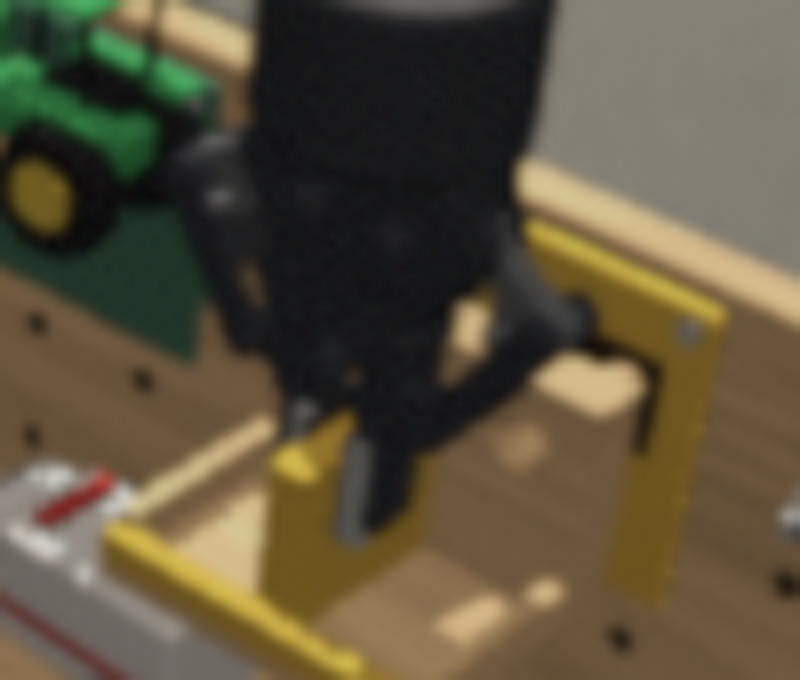

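Call:
apply_moves --plan '[[[-0.001,0,0,0,0,0,1],[-0.0018,0,0,0,0,0,1],[-0.0025,0,0,0,0,0,1],[-0.0032,0,0,0,0,0,1],[-0.004,0,0,0,0,0,1],[-0.0045,0,0,0,0,0,1],[-0.005,0,0,0,0,0,1],[-0.005,0,0,0,0,0,1]]]'

```text
time: 6.6
tool_pos: [0.6527, -0.0241, 0.1733]
tcp_rot: [-0.113, 3.14, -0.0]
wrist_force: [0.1, -0.0, -2.1]
width: 0.127
```

Call:
apply_moves --plan '[[[-0.0005,0,0,0,0,0,1],[-0.001,0,0,0,0,0,1],[-0.0015,0,0,0,0,0,1],[-0.002,0,0,0,0,0,1],[-0.0025,0,0,0,0,0,1],[-0.003,0,0,0,0,0,1],[-0.003,0,0,0,0,0,1],[-0.003,0,0,0,0,0,1]]]'

```text
time: 7.27
tool_pos: [0.6556, -0.024, 0.1731]
tcp_rot: [0.113, -3.139, 0.0]
wrist_force: [-0.4, -0.8, -1.5]
width: 0.128
```

Run:
```python
from mv import *
did([-.008,0,0],[0,0,0]); s=st()
```

```text
t 7.27 pos [ 0.6556 -0.024   0.1731] cmd [ 0.6554 -0.0245  0.1731] rot err deg [-0.0851 -0.0321  0.0078] F [-0.4367 -0.7699 -1.463 ] M [-0.1824  0.0631 -0.0735] w 0.12768991819120967
```

Call:
apply_moves --plan '[[[-0.0005,0,0,0,0,0,1],[-0.001,0,0,0,0,0,1],[-0.0015,0,0,0,0,0,1],[-0.002,0,0,0,0,0,1],[-0.0025,0,0,0,0,0,1],[-0.003,0,0,0,0,0,1],[-0.003,0,0,0,0,0,1],[-0.003,0,0,0,0,0,1]]]'

```text
time: 7.93
tool_pos: [0.6586, -0.0237, 0.1731]
tcp_rot: [0.113, -3.139, 0.0]
wrist_force: [-0.4, -1.3, -2.9]
width: 0.125
```

Run:
```python
from mv import *
did([-.003,0,0],[0,0,0]); s=st()
im=read_camera('side');cv2.imwrite('pics/side5.png',im[:,:,::-1])
s=st()
crop('pics/side5.png',300,140,400,225,8,'pics/c11.png')
```

```text
t 7.93 pos [ 0.6586 -0.0237  0.1731] cmd [ 0.6584 -0.0242  0.1731] rot err deg [-0.0861 -0.032   0.0032] F [-0.3873 -1.2883 -2.8927] M [-0.292   0.2094 -0.1149] w 0.12515645530606878
t 7.98 pos [ 0.6585 -0.0237  0.1732] cmd [ 0.6584 -0.0242  0.1731] rot err deg [-0.0883 -0.0334  0.0048] F [-0.1711 -2.06   -4.0595] M [-0.3316  0.218  -0.0369] w 0.1313987663733325
```

View pics/c11.png

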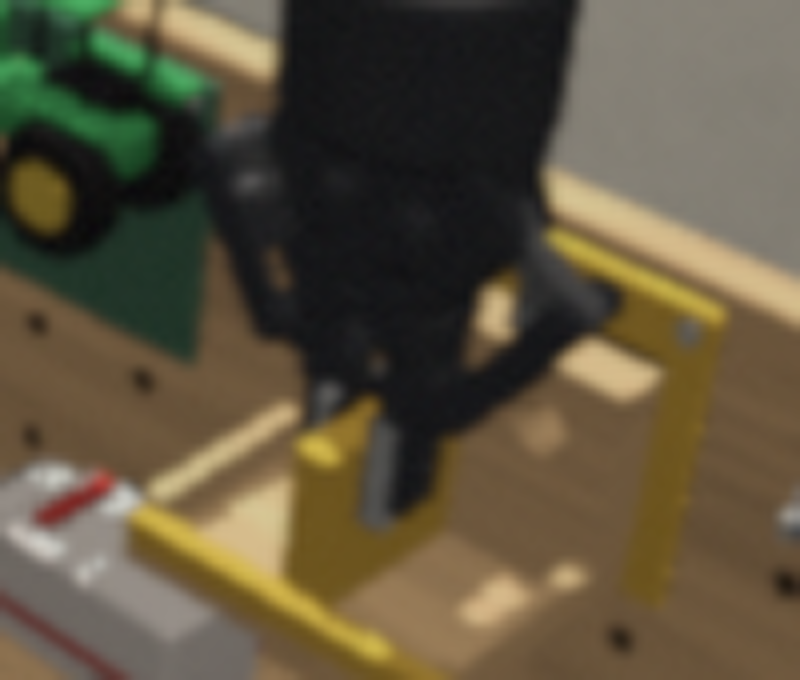

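Call:
apply_moves --plan '[[[0,-0.0004,0.0003,0,0,0,1],[0,-0.0008,0.0006,0,0,0,1],[0,-0.0008,0.0006,0,0,0,1],[-0.0005,-0.0008,0.0006,0,0,0,1],[-0.001,-0.0008,0.0006,0,0,0,1],[-0.0015,-0.0008,0.0006,0,0,0,1],[-0.002,-0.0008,0.0006,0,0,0,1],[-0.002,-0.0008,0.0006,0,0,0,1]]]'

```text
time: 8.65
tool_pos: [0.6608, -0.0242, 0.1727]
tcp_rot: [-0.113, 3.139, 0.0]
wrist_force: [-0.8, 0.4, -1.8]
width: 0.13
```

Run:
```python
from mv import *
did([-.002,-.0008,.0006],[0,0,0]); s=st()
```

```text
t 8.65 pos [ 0.6608 -0.0242  0.1727] cmd [ 0.6604 -0.0249  0.1725] rot err deg [-0.0985 -0.0551 -0.0002] F [-0.8255  0.3577 -1.845 ] M [ 0.0111  0.0677 -0.0155] w 0.1296726244372052
```

Call:
apply_moves --plan '[[[-0.0005,0,0,0,0,0,1],[-0.001,0,0,0,0,0,1],[-0.0015,0,0,0,0,0,1],[-0.002,0,0,0,0,0,1],[-0.0025,0,0,0,0,0,1],[-0.003,0,0,0,0,0,1],[-0.0035,0,0,0,0,0,1],[-0.0035,0,0,0,0,0,1]]]'

```text
time: 9.32
tool_pos: [0.6642, -0.024, 0.1727]
tcp_rot: [-0.113, 3.14, -0.0]
wrist_force: [0.0, 0.6, -2.0]
width: 0.129
```

Run:
```python
from mv import *
did([-.0035,0,0],[0,0,0]); s=st()
```

```text
t 9.32 pos [ 0.6642 -0.024   0.1727] cmd [ 0.6639 -0.0246  0.1725] rot err deg [-0.0952 -0.0432  0.0022] F [ 0.0464  0.572  -1.9557] M [-0.0166  0.0322 -0.0798] w 0.12891149615996553
```

Call:
apply_moves --plan '[[[-0.0005,0,0,0,0,0,1],[-0.001,0,0,0,0,0,1],[-0.0015,0,0,0,0,0,1],[-0.002,0,0,0,0,0,1],[-0.0025,0,0,0,0,0,1],[-0.003,0,0,0,0,0,1],[-0.0035,0,0,0,0,0,1],[-0.0035,0,0,0,0,0,1]]]'

```text
time: 9.98
tool_pos: [0.6677, -0.0238, 0.1727]
tcp_rot: [-0.113, 3.139, -0.0]
wrist_force: [0.2, -0.2, -1.5]
width: 0.128
```

Call:
apply_moves --plan '[[[-0.0005,0,0,0,0,0,1],[-0.001,0,0,0,0,0,1],[-0.0015,0,0,0,0,0,1],[-0.002,0,0,0,0,0,1],[-0.0025,0,0,0,0,0,1],[-0.003,0,0,0,0,0,1],[-0.003,0,0,0,0,0,1],[-0.003,0,0,0,0,0,1]]]'

```text
time: 10.65
tool_pos: [0.6706, -0.0235, 0.1727]
tcp_rot: [0.113, -3.14, -0.0]
wrist_force: [0.0, 0.2, -1.7]
width: 0.13
```

Run:
```python
from mv import *
did([-.0065,0,0],[0,0,0]); s=st()
im=read_camera('side');cv2.imwrite('pics/side6.png',im[:,:,::-1])
s=st()
crop('pics/side6.png',300,140,400,225,8,'pics/c12.png')
```

```text
t 10.65 pos [ 0.6706 -0.0235  0.1727] cmd [ 0.6704 -0.0242  0.1725] rot err deg [-0.0961 -0.0391  0.0031] F [ 0.0491  0.2221 -1.7059] M [0.0047 0.0589 0.0199] w 0.130042023441463
t 10.7 pos [ 0.6706 -0.0235  0.1726] cmd [ 0.6704 -0.0242  0.1725] rot err deg [-0.0964 -0.0365  0.0031] F [ 0.4109 -0.1415 -1.7776] M [-0.0353  0.0471 -0.0187] w 0.13062117687125635
```

View pics/c12.png

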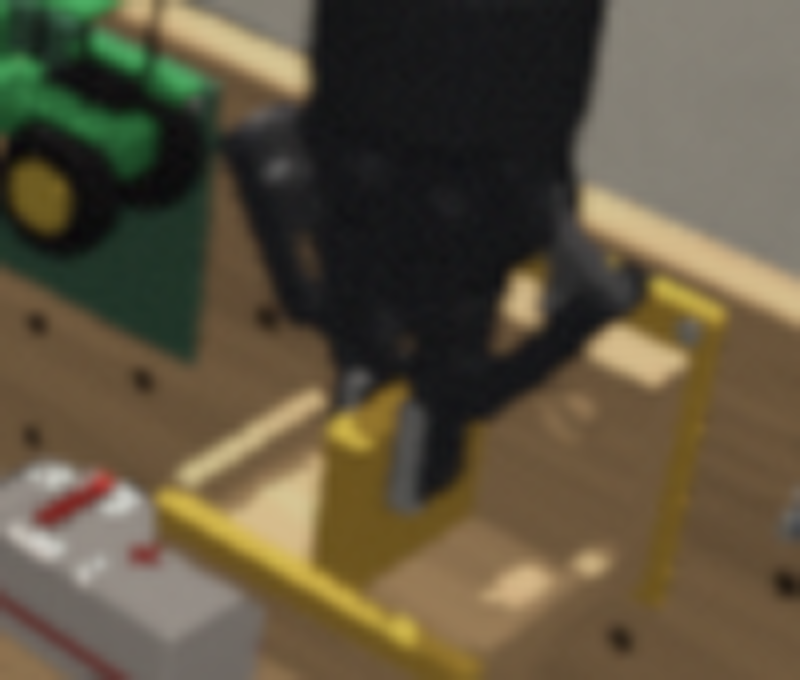

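Call:
apply_moves --plan '[[[-0.0005,0,0,0,0,0,1],[-0.001,0,0,0,0,0,1],[-0.0015,0,0,0,0,0,1],[-0.002,0,0,0,0,0,1],[-0.0025,0,0,0,0,0,1],[-0.003,0,0,0,0,0,1],[-0.003,0,0,0,0,0,1],[-0.003,0,0,0,0,0,1]]]'

```text
time: 11.37
tool_pos: [0.6736, -0.0233, 0.1727]
tcp_rot: [0.113, -3.14, -0.0]
wrist_force: [-0.2, 0.1, -2.0]
width: 0.126
```

Call:
apply_moves --plan '[[[-0.0003,0,0,0,0,0,1],[-0.0006,0,0,0,0,0,1],[-0.0009,0,0,0,0,0,1],[-0.0012,0,0,0,0,0,1],[-0.0015,0,0,0,0,0,1],[-0.0015,0,0,0,0,0,1],[-0.0015,0,0,0,0,0,1],[-0.0015,0,0,0,0,0,1]]]'

```text
time: 12.03
tool_pos: [0.6751, -0.0232, 0.1727]
tcp_rot: [0.113, -3.14, 0.0]
wrist_force: [0.5, -0.4, -1.6]
width: 0.13
```

Run:
```python
from mv import *
did([-.0045,0,0],[0,0,0]); s=st()
```

```text
t 12.03 pos [ 0.6751 -0.0232  0.1727] cmd [ 0.6749 -0.0239  0.1725] rot err deg [-0.095  -0.039   0.0026] F [ 0.5364 -0.4236 -1.6458] M [0.0005 0.0614 0.0087] w 0.12951253014706163
```

Call:
apply_moves --plan '[[[-0.0003,0,0,0,0,0,1],[-0.0006,0,0,0,0,0,1],[-0.0009,0,0,0,0,0,1],[-0.0012,0,0,0,0,0,1],[-0.0015,0,0,0,0,0,1],[-0.0015,0,0,0,0,0,1],[-0.0015,0,0,0,0,0,1],[-0.0015,0,0,0,0,0,1]]]'

```text
time: 12.7
tool_pos: [0.6766, -0.0231, 0.1727]
tcp_rot: [0.113, -3.14, 0.0]
wrist_force: [-0.5, -1.1, -2.6]
width: 0.131
```

Run:
```python
from mv import *
did([-.0015,0,0],[0,0,0]); s=st()
```

```text
t 12.7 pos [ 0.6766 -0.0231  0.1727] cmd [ 0.6764 -0.0238  0.1725] rot err deg [-0.0942 -0.041   0.0024] F [-0.5449 -1.0825 -2.6044] M [0.0028 0.0215 0.0265] w 0.1308302901136804
```

Call:
apply_moves --plan '[[[-0.0003,0,0,0,0,0,1],[-0.0006,0,0,0,0,0,1],[-0.0009,0,0,0,0,0,1],[-0.0012,0,0,0,0,0,1],[-0.0015,0,0,0,0,0,1],[-0.0015,0,0,0,0,0,1],[-0.0015,0,0,0,0,0,1],[-0.0015,0,0,0,0,0,1]]]'

```text
time: 13.37
tool_pos: [0.6781, -0.023, 0.1727]
tcp_rot: [0.113, -3.14, 0.0]
wrist_force: [-0.1, -0.3, -1.3]
width: 0.132
```

Run:
```python
from mv import *
did([-.0015,0,0],[0,0,0]); s=st()
im=read_camera('side');cv2.imwrite('pics/side7.png',im[:,:,::-1])
s=st()
crop('pics/side7.png',300,140,400,225,8,'pics/c13.png')
```

```text
t 13.37 pos [ 0.6781 -0.023   0.1727] cmd [ 0.6779 -0.0236  0.1725] rot err deg [-0.0951 -0.0385  0.0042] F [-0.0575 -0.3158 -1.2573] M [-0.0254  0.0524  0.0496] w 0.13171465837476246
t 13.42 pos [ 0.6781 -0.023   0.1727] cmd [ 0.6779 -0.0236  0.1725] rot err deg [-0.0961 -0.0384  0.0027] F [ 0.1331 -0.6477 -1.1354] M [ 0.0127  0.0138 -0.0132] w 0.1281993698767542
```

View pics/c13.png

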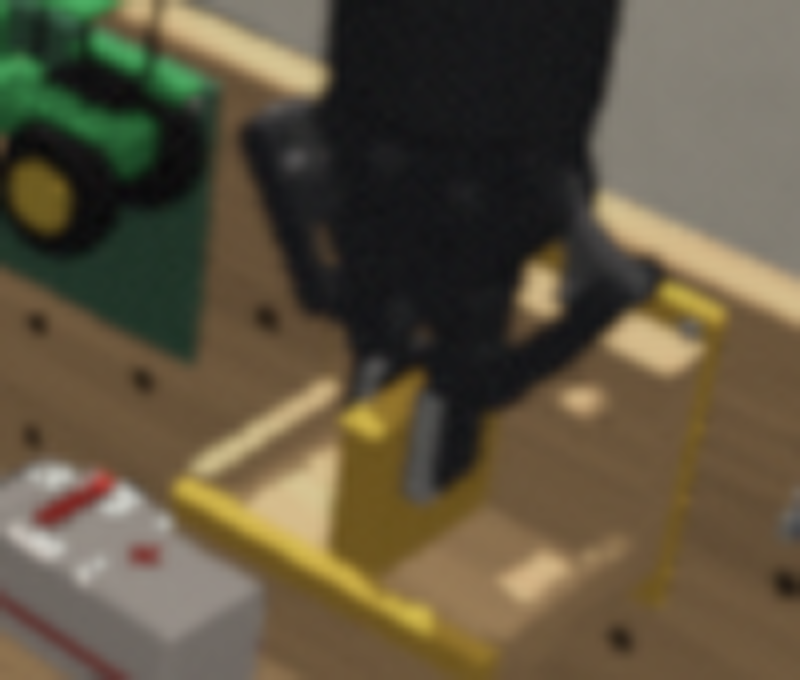

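Call:
apply_moves --plan '[[[-0.0003,0,0,0,0,0,1],[-0.0006,0,0,0,0,0,1],[-0.0009,0,0,0,0,0,1],[-0.0012,0,0,0,0,0,1],[-0.0015,0,0,0,0,0,1],[-0.0015,0,0,0,0,0,1],[-0.0015,0,0,0,0,0,1],[-0.0015,0,0,0,0,0,1]]]'

```text
time: 14.08
tool_pos: [0.6791, -0.023, 0.1726]
tcp_rot: [0.113, -3.139, 0.0]
wrist_force: [-3.5, 0.0, -0.3]
width: 0.127
```

Run:
```python
from mv import *
did([-.0015,0,0],[0,0,0]); s=st()
```

```text
t 14.08 pos [ 0.6791 -0.023   0.1726] cmd [ 0.6794 -0.0235  0.1725] rot err deg [-0.0889  0.0156 -0.0022] F [-3.488   0.0264 -0.2608] M [-0.0298  0.3914  0.1294] w 0.1267201973096698
```

Call:
apply_moves --plan '[[[-0.0002,0,0,0,0,0,1],[-0.0004,0,0,0,0,0,1],[-0.0006,0,0,0,0,0,1],[-0.0008,0,0,0,0,0,1],[-0.0008,0,0,0,0,0,1],[-0.0008,0,0,0,0,0,1],[-0.0008,0,0,0,0,0,1],[-0.0008,0,0,0,0,0,1]]]'

```text
time: 14.75
tool_pos: [0.6792, -0.0231, 0.1725]
tcp_rot: [0.113, -3.137, 0.0]
wrist_force: [-6.3, -0.9, 0.9]
width: 0.132
```

Run:
```python
from mv import *
did([-.0008,0,0],[0,0,0]); s=st()
im=read_camera('side');cv2.imwrite('pics/side8.png',im[:,:,::-1])
s=st()
crop('pics/side8.png',300,140,400,225,8,'pics/c14.png')
```

```text
t 14.75 pos [ 0.6792 -0.0231  0.1725] cmd [ 0.6802 -0.0235  0.1725] rot err deg [-0.0871  0.1108 -0.0072] F [-6.324  -0.8813  0.8763] M [-0.0693  0.7475  0.2644] w 0.13168457841630662
t 14.8 pos [ 0.6792 -0.0231  0.1725] cmd [ 0.6802 -0.0235  0.1725] rot err deg [-0.0834  0.1076 -0.0066] F [-6.3031 -1.2117  0.5962] M [-0.1675  0.7483  0.2091] w 0.12993241099977582
```

View pics/c14.png

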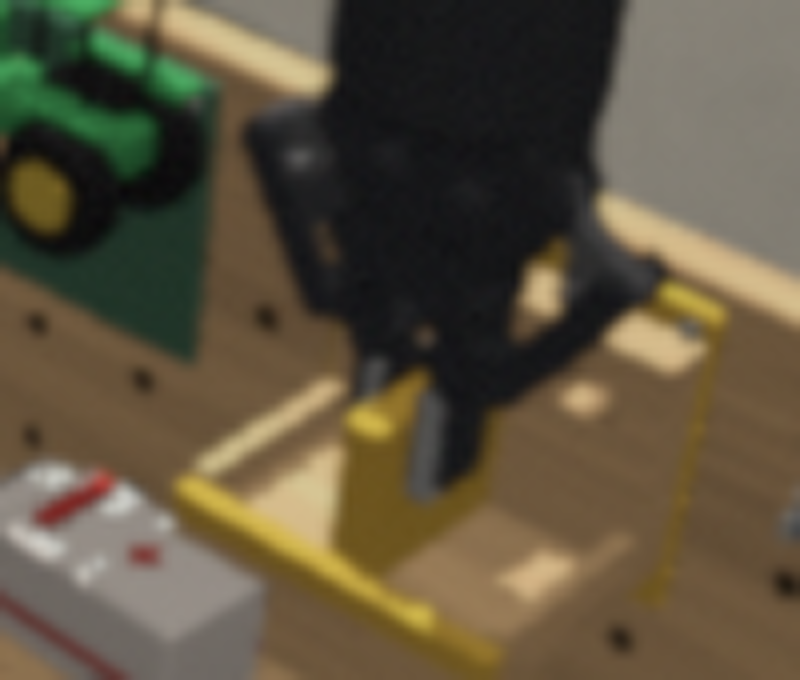

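Call:
apply_moves --plan '[[[0,0,0.0003,0,0,0,1],[0,0,0.0006,0,0,0,1],[0,0,0.0009,0,0,0,1],[0,0,0.001,0,0,0,1],[0,0,0.001,0,0,0,1],[0,0,0.001,0,0,0,1],[0,0,0.001,0,0,0,1],[0,0,0.001,0,0,0,1]]]'

```text
time: 15.47
tool_pos: [0.6792, -0.0228, 0.1716]
tcp_rot: [0.113, -3.137, -0.0]
wrist_force: [-6.1, -1.1, 0.9]
width: 0.128
```

Run:
```python
from mv import *
did([0,0,.001],[0,0,0]); s=st()
```

```text
t 15.47 pos [ 0.6792 -0.0228  0.1716] cmd [ 0.6802 -0.0235  0.1715] rot err deg [-0.1084  0.1033 -0.0124] F [-6.1208 -1.1029  0.8572] M [-0.0744  0.8083  0.2167] w 0.12760598098338077
```

Call:
apply_moves --plan '[[[0,0,0.0003,0,0,0,1],[0,0,0.0006,0,0,0,1],[0,0,0.0009,0,0,0,1],[0,0,0.001,0,0,0,1],[0,0,0.001,0,0,0,1],[0,0,0.001,0,0,0,1],[0,0,0.001,0,0,0,1],[0,0,0.001,0,0,0,1]]]'

```text
time: 16.13
tool_pos: [0.6792, -0.0227, 0.171]
tcp_rot: [0.113, -3.137, -0.0]
wrist_force: [-7.3, -0.1, 2.6]
width: 0.13
```

Run:
```python
from mv import *
did([0,0,.001],[0,0,0]); s=st()
```

```text
t 16.13 pos [ 0.6792 -0.0227  0.171 ] cmd [ 0.6802 -0.0235  0.1705] rot err deg [-0.1098  0.0913 -0.0157] F [-7.3063 -0.1273  2.5555] M [-0.0564  0.836   0.2422] w 0.12992867097358535
```

Call:
apply_moves --plan '[[[0,0,0,0,0,0,0.7],[0,0,0,0,0,0,0.5],[0,0,0,0,0,0,0.3],[0,0,0,0,0,0,0.3],[0,0,0,0,0,0,0.3],[0,0,0,0,0,0,0.3],[0,0,0,0,0,0,0.3],[0,0,0,0,0,0,0.3]]]'

```text
time: 16.8
tool_pos: [0.6804, -0.0228, 0.1707]
tcp_rot: [-0.113, 3.14, 0.0]
wrist_force: [0.0, 0.8, -0.4]
width: 0.348
```

Run:
```python
from mv import *
s=st()
for n in('side','wrist'):
    im=read_camera(n);cv2.imwrite(f'pics/{n}9.png',im[:,:,::-1])
s=st()
crop('pics/side9.png',300,140,400,225,8,'pics/c15.png')
```

```text
t 16.8 pos [ 0.6804 -0.0228  0.1707] cmd [ 0.6802 -0.0235  0.1705] rot err deg [-0.0966 -0.0445  0.0074] F [ 0.0129  0.782  -0.419 ] M [ 0.0052 -0.0123  0.012 ] w 0.3483060051776885
t 16.9 pos [ 0.6804 -0.0228  0.1706] cmd [ 0.6802 -0.0235  0.1705] rot err deg [-0.0984 -0.0406  0.0026] F [-0.1482  0.1783 -0.5774] M [ 0.0003  0.0631 -0.0012] w 0.3552465578934475
```

View pics/c15.png

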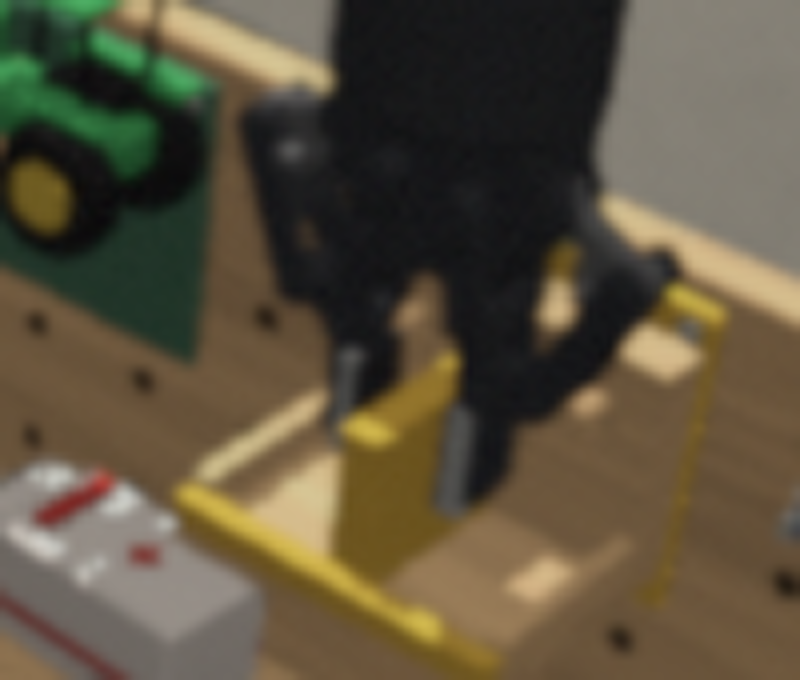

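View pics/wrist9.png

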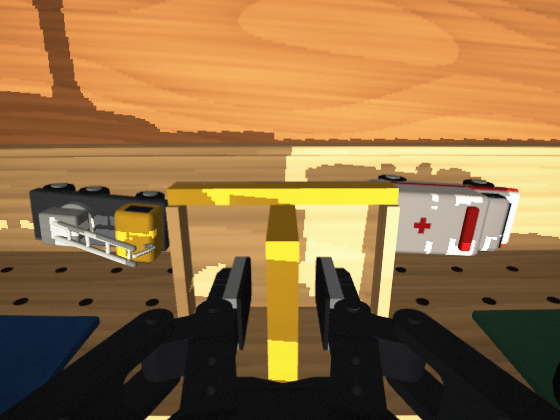

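Call:
apply_moves --plan '[[[0.001,0,-0.005,0,0,0,0.3],[0.001,0,-0.015,0,0,0,0.3],[0.001,0,-0.03,0,0,0,0.3],[0.001,0,-0.05,0,0,0,0.3],[0.001,0,-0.07,0,0,0,0.3],[0.001,0,-0.09,0,0,0,0.3],[0.001,0,-0.11,0,0,0,0.3],[0.001,0,-0.12,0,0,0,0.3]]]'

```text
time: 17.57
tool_pos: [0.6807, -0.023, 0.2955]
tcp_rot: [-0.113, 3.134, -0.001]
wrist_force: [-0.4, 0.0, 0.7]
width: 0.35
```

Call:
apply_moves --plan '[[[0.025,0,0,0,0,0,0.3],[0.06,0,0,0,0,0,0.3],[0.095,0,0,0,0,0,0.3],[0.13,0,0,0,0,0,0.3],[0.165,0,0,0,0,0,0.3],[0.19,0,0,0,0,0,0.3],[0.2,0,0,0,0,0,0.3],[0.2,0,0,0,0,0,0.3]]]'

```text
time: 18.23
tool_pos: [0.4784, -0.0373, 0.2914]
tcp_rot: [-0.112, 3.138, -0.0]
wrist_force: [0.0, -0.1, 0.2]
width: 0.344
```

Run:
```python
from mv import *
did([.201,0,-.12],[0,0,0]);s=st()
for n in('side','top'):
    im=read_camera(n);cv2.imwrite(f'pics/{n}10.png',im[:,:,::-1])
crop('pics/side10.png',290,130,410,230,6,'pics/c16.png')
crop('pics/top10.png',190,60,470,230,2.8,'pics/c17.png')
```

```text
t 18.23 pos [ 0.4784 -0.0373  0.2914] cmd [ 0.4798 -0.0377  0.2906] rot err deg [-0.0796 -0.1096  0.0325] F [ 0.0294 -0.0915  0.2408] M [ 0.0807 -0.0246 -0.0163] w 0.34414811032455184
```

View pics/c16.png

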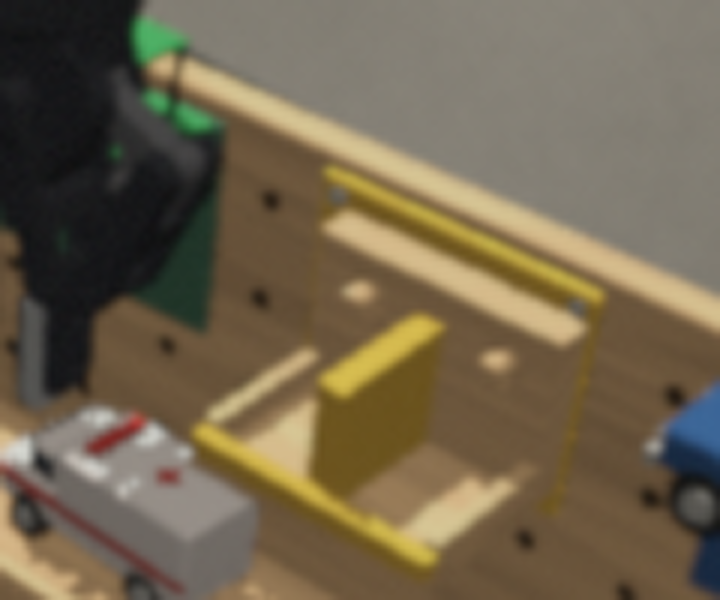

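View pics/c17.png

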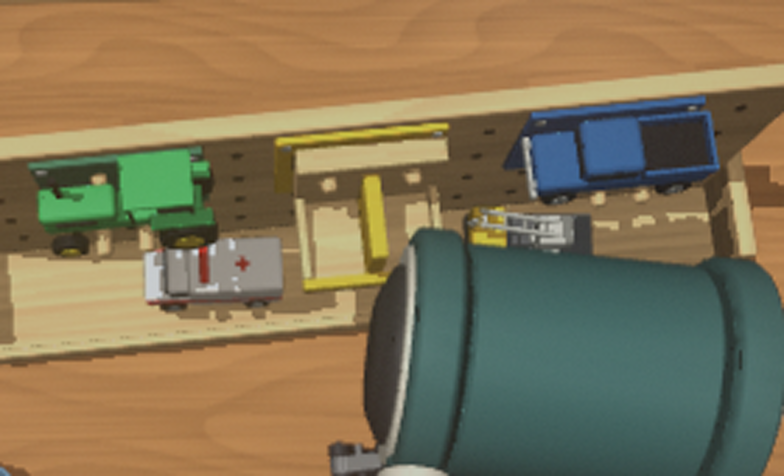

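Run:
```python
from h import *
crop('pics/top10.png',280,95,360,170,8,'pics/c18.png')
crop('pics/side10.png',320,150,400,230,8,'pics/c19.png')
```

```text
(no output)
```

View pics/c18.png

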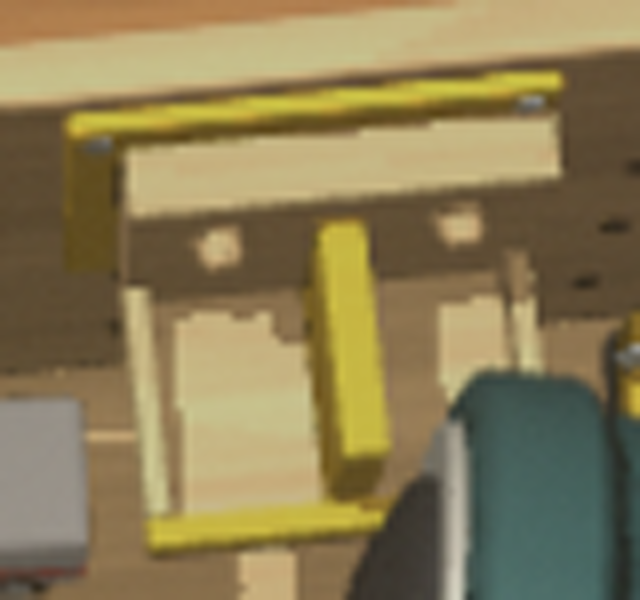

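View pics/c19.png

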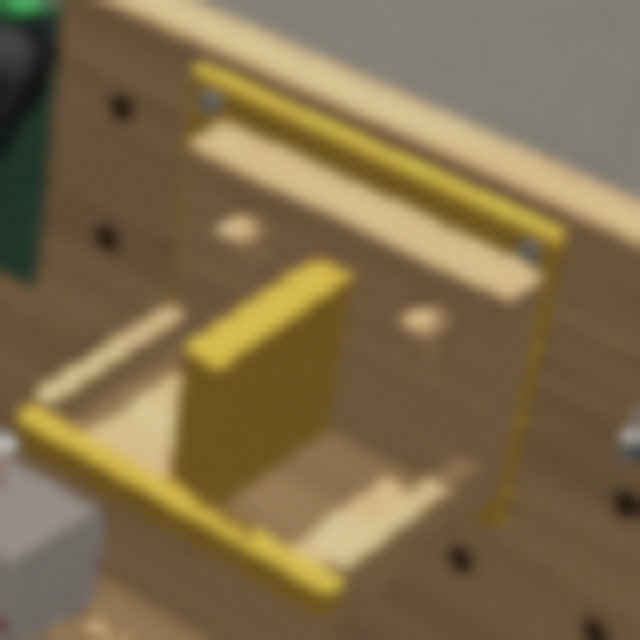

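Run:
```python
from fit import *
np.set_printoptions(precision=4,suppress=True)
a=f(280,95,8);b=f(320,150,8)
ob=[('top',a(124,152),(45,56,78)),('top',a(558,114),(45,-56,78)),('top',a(561,178),(27,-56,78)),('top',a(130,216),(27,56,78)),('top',a(333,460),(-37,6,62)),('top',a(384,452),(-37,-6,62)),
('side',b(222,122),(45,56,78)),('side',b(190,143),(27,56,78)),('side',b(545,278),(45,-56,78)),('side',b(513,302),(27,-56,78)),('side',b(187,346),(-37,6,62)),('side',b(217,372),(-37,-6,62)),('side',b(352,275),(27,-6,62)),('side',b(18,412),(-45,56,16))]
def P3(p,P): return (R.from_euler('ZY',[p[3],p[4]]).apply(np.array(P)/1e3)+p[:3])
r=lambda p:np.concatenate([proj(n,P3(p,P))[0]-uv for n,uv,P in ob])
s=least_squares(r,[.69,-.02,.14,.07,0],loss='soft_l1');p=s.x;print(p);print(r(p).reshape(-1,2).T)
bay=np.array([.733,-.0118,.2008]);Rb=R.from_euler('z',.072)
for q in((45,0,56),(45,0,4)): print(Rb.inv().apply(P3(p,q)-bay)*1e3)
from mv import st; st()
```

```text
[ 0.6896 -0.0215  0.1368  0.0622 -0.0235]
[[ 0.163  -0.3497  0.1738  0.1797  1.0786  0.4169  0.4529 -0.2778 -0.2227
  -0.7834 -0.9807 -0.4626  0.0155 -0.4136]
 [-0.5933 -0.307   0.0393 -0.2299 -0.6285 -0.1062 -0.0207  0.203  -0.277
   0.008   0.5616 -0.3823  0.0402  0.5345]]
[-0.2797 -7.0239 -6.9752]
[  0.9397  -7.0359 -58.9609]
t 18.33 pos [ 0.4808 -0.0373  0.2914] cmd [ 0.4798 -0.0377  0.2906] rot err deg [-0.0809 -0.1699  0.0148] F [-0.2751  0.1786 -0.6009] M [-0.0067  0.0035  0.0289] w 0.3522114270371347
```

Run:
```python
from workcell import bot
print(bot.finish_job())
```

```text
the job is handed in; nothing more can be done
None
```

I picked up the beech tray with the yellow divider and hung it on both pegs of the yellow place. I then let go, backed the arm away and handed the job in at about 18 s; no verdict came back.

- **Choice:** I took the beech tray at about (302, 235) in the top picture. I left the two orange look-alikes at (254, 305) and (334, 298) alone.
- **Insertion:** I felt sideways forces of about 2 N as the pegs entered, and a 0.8 mm shift right and 0.6 mm down relieved them. The tray then slid in freely until it stopped on the panel. The highest push I read was about 7 N. I then lowered it onto the pegs before opening the fingers.
- **Last checks:** A fit from the top and side cameras put the hole point at x −0.3 mm, y −7 mm and z −7 mm in the yellow place's frame. The foot was at about +0.9 mm and the tilt was 0.01–0.02 rad. Both peg ends show in the holes, and the arm is clear of the tray.
- **Limits of these checks:** Calibration is good to about 2 mm, so that fit alone does not prove the back is within 3 mm of the panel; the firm stop on the panel supports it. I judged the pickup, tractor, ambulance and crane unmoved by eye in the final pictures. I did not measure them, and I did not check the key dish, shoe brush or polish tin at the end.

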